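# Strip the sensor stack for inspection

### The job

Take the stacked sensor parts off the stand one at a time from the top down, leaving the rest of the stack standing where it is, and stand each upright in the middle of its own place's ring mark, set down gently, not dropped. First the red cap goes in the yellow tray, then the brass bush on the scale's pan, then the blue carrier on the green mat, and last the steel housing on the black granite block; leave every piece there, within about 10 mm of the centre.

Things in the scene. Friction and masses are not known exactly. Their poses are not given: they have to be found in the camera images.
- cap_c (a point): Red plastic cap, plain solid cylinder, 24 mm diameter, 26 mm high, 30 g, the top of the stack: at the start it stands loose on the brass bush. Origin at its centre, half-way up; z is its axis, upwards; being round, its yaw does not matter.
- bush_c (a point): Brass bush, plain cylinder, 37 mm diameter, 30 mm high, 150 g, second from the top: it stands loose and flat on the blue carrier. Dark bore painted on its top face. Origin at its centre, half-way up; z is its axis, upwards; being round, its yaw does not matter.
- carrier_c (a point): Blue plastic seal carrier, plain cylinder, 50 mm diameter, 28 mm high, 120 g, with a thin black line around it, third from the top: it stands loose and flat on the steel housing. Origin at its centre, half-way up; z is its axis, upwards; being round, its yaw does not matter.
- housing_c (a point): Bright steel housing, plain cylinder, 64 mm diameter, 36 mm high, 400 g, with a small port on its side (a mark only), the bottom of the stack: it stands loose on the stand's hub. Origin at its centre, half-way up; z is its axis, upwards; being round, its yaw does not matter.
- tray_floor (a point): Place of the red cap: small square yellow tray, 126 mm outside, rim 12 mm high and 3 mm thick, fixed. Origin at the centre of its inner floor, 3 mm above the table, where a black ring is painted (40 mm outer diameter); x and y along its sides, z up.
- scale_pan (a point): Place of the brass bush: bench scale, white case 120 x 110 mm, 20 mm high, with a round steel pan of 94 mm diameter; fixed, the pan does not give. Origin at the centre of the pan's top face, 28 mm above the table, where a black ring is painted (56 mm outer diameter); z up, the small black display lies towards -x.
- mat_top (a point): Place of the blue carrier: square green mat, 110 x 110 mm, 6 mm thick, fixed. Origin at the centre of its top face, 6 mm above the table, where a white ring is painted (76 mm outer diameter); x and y along its sides, z up.
- granite_top (a point): Place of the steel housing: square black granite block, 110 x 110 mm, 24 mm high, fixed. Origin at the centre of its top face, 24 mm above the table, where a white ring is painted (76 mm outer diameter); x and y along its sides, z up.
- stand: Fixed pedestal under the stack: a dark steel round foot, 100 mm diameter, 6 mm high, with a round dark steel hub, 56 mm diameter, its top 20 mm above the table. The four pieces are stacked on it about centrally, off by a few mm at most; nothing joins them. Origin at the centre of its underside, z up.

How it is judged (in metres and radians):
On the way, in this order (a step that is already met when the one before it is completed fails the run):
1. the red cap stands released on the yellow tray, what was under it still stacked on the stand, shifted by less than 15 mm within the stack and 20 mm in all (horizontal distance between cap_c and tray_floor below 0.012 m and z of cap_c in the frame of tray_floor between 0.007 and 0.019 m and angle between cap_c's own z axis and vertical below 0.12 rad and linear speed of cap below 0.02 m/s and contact force between cap and the fingers below 0.05 N and horizontal distance between bush_c and carrier_c below 0.015 m and z of bush_c in the frame of carrier_c above 0.023 m and horizontal distance between carrier_c and housing_c below 0.015 m and z of carrier_c in the frame of housing_c above 0.026 m and distance of each of bush_c, carrier_c, housing_c from where it was at the start of the episode below 0.02 m), for 0.2 s.
2. the brass bush stands released on the scale's pan, what was under it still stacked on the stand, shifted by less than 15 mm within the stack and 20 mm in all (horizontal distance between bush_c and scale_pan below 0.012 m and z of bush_c in the frame of scale_pan between 0.009 and 0.021 m and angle between bush_c's own z axis and vertical below 0.12 rad and linear speed of bush below 0.02 m/s and contact force between bush and the fingers below 0.05 N and horizontal distance between carrier_c and housing_c below 0.015 m and z of carrier_c in the frame of housing_c above 0.026 m and distance of each of carrier_c, housing_c from where it was at the start of the episode below 0.02 m), for 0.2 s.
3. the blue carrier stands released on the green mat, the housing still on the stand, shifted by less than 20 mm (horizontal distance between carrier_c and mat_top below 0.012 m and z of carrier_c in the frame of mat_top between 0.008 and 0.02 m and angle between carrier_c's own z axis and vertical below 0.12 rad and linear speed of carrier below 0.02 m/s and contact force between carrier and the fingers below 0.05 N and distance of housing_c from where it was at the start of the episode below 0.02 m), for 0.2 s.
4. the steel housing stands released on the granite block (horizontal distance between housing_c and granite_top below 0.012 m and z of housing_c in the frame of granite_top between 0.012 and 0.024 m and angle between housing_c's own z axis and vertical below 0.12 rad and linear speed of housing below 0.02 m/s and contact force between housing and the fingers below 0.05 N), for 0.2 s.
At the end, for the whole second after the job is handed in: Red cap in the yellow tray, brass bush on the scale's pan, blue carrier on the green mat, steel housing on the granite block: each within 12 mm of the centre, standing on the surface (height within 6 mm), upright within 0.12 rad, released and at rest (all of step 4 and horizontal distance between cap_c and tray_floor below 0.012 m and z of cap_c in the frame of tray_floor between 0.007 and 0.019 m and angle between each of cap_c, bush_c, carrier_c's own z axis and vertical below 0.12 rad and linear speed of each of cap, bush, carrier below 0.02 m/s and contact force between each of cap, bush, carrier and the fingers below 0.05 N and horizontal distance between bush_c and scale_pan below 0.012 m and z of bush_c in the frame of scale_pan between 0.009 and 0.021 m and horizontal distance between carrier_c and mat_top below 0.012 m and z of carrier_c in the frame of mat_top between 0.008 and 0.02 m); the robot touches nothing.
It fails at once if the red cap is dropped (faster than 0.7 m/s within 60 mm above its place) (horizontal distance between cap_c and tray_floor below 0.05 m and z of cap_c in the frame of tray_floor below 0.06 m and linear speed of cap above 0.7 m/s).
It fails at once if the brass bush is dropped (faster than 0.7 m/s within 60 mm above its place) (horizontal distance between bush_c and scale_pan below 0.05 m and z of bush_c in the frame of scale_pan below 0.06 m and linear speed of bush above 0.7 m/s).
It fails at once if the blue carrier is dropped (faster than 0.7 m/s within 60 mm above its place) (horizontal distance between carrier_c and mat_top below 0.05 m and z of carrier_c in the frame of mat_top below 0.06 m and linear speed of carrier above 0.7 m/s).
It fails at once if the steel housing is dropped (faster than 0.7 m/s within 60 mm above its place) (horizontal distance between housing_c and granite_top below 0.05 m and z of housing_c in the frame of granite_top below 0.06 m and linear speed of housing above 0.7 m/s).
It fails at once if a piece is tipped over (more than 0.6 rad) (angle between any of cap_c, bush_c, carrier_c, housing_c's own z axis and vertical above 0.6 rad).
It also fails if it takes over 128 s, if anything falls off the work surface, if the arm or the gripper's body presses on something with over 40 N, if the wrist force passes 120 N, or if a joint passes its speed limit or range.

### The arm

A 6-joint arm with a two-finger parallel gripper is mounted at the origin on the work surface. World frame = base frame: x ahead of the robot, y to its left, z up, the work surface at z = 0. Lengths are in m, angles in degrees, forces in N, time in s.
With the tool pointing down it reaches from about 0.25 to 0.725 m from the base axis. Payload 9.7 kg.
Tool frame: the origin (TCP) lies midway between the tips of the shut fingers; the grasp point (between the pads) lies 19 mm behind it; z points along the fingers, y is the line along which they close (so a half turn about z gives the same grasp; the last joint's range is limited). The gripper opens to 85 mm and grips with 20 to 120 N. Pads are 22 mm wide; open, the fingers measure 114 mm over their backs; the gripper's body (76 mm by 85 mm) begins 54 mm behind the grasp point. The pads swing forward as they close: fully open they stand 13 mm farther back than shut.
Start: joints at [-63.885, 4.979, 10.078, 95.1, 0, 90], TCP at [0.242, -0.494, 0.231] pointing down, gripper open.
Joint ranges: [-179.16, 179.16], [-48.56, 103.87], [-65.8, 70.77], [-126.05, 130.52], [-82.76, 87.17], [-180, 180]. Speed limits (degrees/s): [127.2, 127.2, 147.25, 180, 180, 180].

### API

Orientations are given as [roll, pitch, yaw] about the fixed x, y, z axes, in that order (R = Rz(yaw) Ry(pitch) Rx(roll)).
In Python, from workcell import bot gives the robot as it stands. The module is installed in compiled form; this text tells all that it offers.
- The arm moves only by the tool send_rows, never from a script. Its argument "moves" is one flat list of numbers, 7 for each row, row after row: the shift along the world's x, y, z normalised to -1 to 1, where 1 is 0.025 m, then the turn, a rotation vector about the world's x, y, z normalised to -1 to 1, where 1 is 0.15 rad, then the closure, from -1 (fully open) to 1 (shut), so that 0 is half open. A call has 1 to 8 rows; each row shifts and turns the commanded pose from where the row before left it; what a row does not reach is not made up. A row lasts 1/8 s, in which the tool goes at most 62.5 mm and 10.7 degrees, less where a joint would pass 70% of its speed; a pose out of reach is approached as far as the arm can. A call with a number of a shift or a turn outside -1 to 1 is refused whole. A call with a gripper value outside its range is refused whole. The fingers move at their own pace and stop on an object; "squeeze" is the grip in N (left out, the last holds). Time passes only in rows, so rows that do not move let the fingers close. It gives the time, the measured TCP pose, the force, the opening and the grip force at its end, in the units of the state.
- bot.get_obs(): the state, without advancing time (a new reading comes with each control period).
- bot.camera(name): name is "side" or "top"; returns a dict with "color" (480x640x3 uint8, red, green, blue), "camera_matrix" (3x3 intrinsics, pixels), "D" ([k1, k2, p1, p2, k3] as OpenCV has them; the pictures are not rectified), "R" (3x3) and "t" (3): a world point X has camera coordinates R X + t. Camera axes: x right, y down, z forward; pixel columns grow to the right and rows downward; lengths in m; the calibration is good to about 2 mm. A picture is of the moment at which its call begins. There is no depth.
- bot.job_done(): hands the job in; it is judged then, once.
Trained networks look in the newest picture that a camera, given by its name, has taken for a name from the list of things; names that differ only in an ending like _2 or _b are one class to them, and where a whole thing is asked for, a point or a joint stands for the part that bears it (a point fixed in the world has none). Each returns a list of dicts, best first, with "p" (0 to 1); they miss things now and then, are a little off and sometimes report something else, mostly with a low value. They report only what shows in the picture. A call takes as long as a camera call.
- bot.boxes_of(camera, query): "extent" ([left, top, right, bottom] in pixels, round what is visible of it).
- bot.trace(camera, query): "region" (480x640 bool, what is visible of it) and "extent" ([left, top, right, bottom] in pixels, round what is visible of it).
- bot.landmark_of(camera, query): "pixel" ([column, row] in pixels: a listed point, or the origin of a listed thing).
The state is a dict: "time": time; "q": joint angles; "qd": joint speeds; "joint_efforts": joint torques, N m; "ee_pos": TCP position; "tcp_rot": TCP orientation; "wrist_force": force on the tool from outside, world axes, zero at the start; "torque": the same for the moment, N m; "opening": finger opening in m; "grasp_force": force on a finger pad.
Only numpy, scipy, OpenCV 4.12 (cv2) and the standard library are available. Lean on these libraries where they do the work, as an engineer would, in place of code of your own. Each camera call takes 0.05 s, during which the arm holds its last target. There are 200 camera calls.

## Working session

There is one attempt and no reset: what is moved stays moved. The work goes in short steps, Python scripts to look and compute and a tool call to move; the robot and the scene stay as the last step left them, time stands still between calls to the robot, and variables do not carry over. Pictures are saved under pics/ and viewed, at most 14 in all, crops included, and the job is handed in when it is done.

Besides the shell and the picture viewer there is one more tool, called after ">>>" as name(argument=value, ...) on one line, values as JSON. send_rows: Moves the arm, as the interface text tells. Its arguments: {"type":"object","properties":{"moves":{"type":"array"},"squeeze":{"type":"number"}},"required":["moves"]}

```bash
mkdir -p pics
cat > h.py <<'E'
import numpy as np, cv2
from workcell import bot
def und(c,p):
    return cv2.undistortPoints(np.array([[p]],float),np.array(c["camera_matrix"]),np.array(c["D"]))[0,0]
def ray(c,p):
    R=np.array(c["R"]);t=np.array(c["t"]);u=und(c,p)
    return -R.T@t, R.T@np.array([u[0],u[1],1.])
def at_z(c,p,z):
    o,d=ray(c,p); return o+d*(z-o[2])/d[2]
def tri(cs,ps):
    A=np.zeros((3,3));b=np.zeros(3);L=[]
    for c,p in zip(cs,ps):
        o,d=ray(c,p);d=d/np.linalg.norm(d);M=np.eye(3)-np.outer(d,d);A+=M;b+=M@o;L.append((o,d))
    X=np.linalg.solve(A,b)
    return X,[np.linalg.norm((np.eye(3)-np.outer(d,d))@(X-o)) for o,d in L]
def save(c,n): cv2.imwrite(f"pics/{n}.png",cv2.cvtColor(c["color"],cv2.COLOR_RGB2BGR))
E
cat > m.py <<'E'
from h import *
np.set_printoptions(precision=4,suppress=True)
s=bot.camera("side");t=bot.camera("top");save(s,"s0");save(t,"t0")
for c in(s,t): print((-np.array(c["R"]).T@c["t"]), np.array(c["R"])[2])
for n in "cap_c bush_c carrier_c housing_c tray_floor scale_pan mat_top granite_top stand".split():
    a=bot.landmark_of("side",n);b=bot.landmark_of("top",n)
    print(n,[(np.round(x["pixel"],1),round(x["p"],2)) for x in a[:2]],[(np.round(x["pixel"],1),round(x["p"],2)) for x in b[:2]])
    if a and b: print("   ",*tri([s,t],[a[0]["pixel"],b[0]["pixel"]]))
o=bot.get_obs();print(o)
E
python3 m.py
```

```text
[0.4831 0.4319 0.6285] [ 0.1209 -0.6061 -0.7861]
[ 0.486  -0.0101  1.0032] [ 0.0586 -0.0042 -0.9983]
cap_c [(array([335.1, 414.1]), 0.67), (array([398. , 265.7]), 0.2)] [(array([139.1, 270.3]), 0.73)]
    [0.4904 0.2764 0.1286] [np.float64(0.0010128655889354839), np.float64(0.0010128655889354292)]
bush_c [(array([335.3, 421.7]), 0.73), (array([294.5, 199.1]), 0.61)] [(array([147. , 275.1]), 0.85)]
    [0.4859 0.2744 0.0946] [np.float64(0.002021477615981842), np.float64(0.002021477615981964)]
carrier_c [(array([336.5, 427.2]), 0.76)] [(array([154.7, 271.9]), 0.59)]
    [0.4874 0.2712 0.0628] [np.float64(0.0018980444299791285), np.float64(0.001898044429979084)]
housing_c [] [(array([154.5, 274.3]), 0.89)]
tray_floor [(array([294.8, 198.8]), 0.9)] [(array([392. , 192.7]), 0.92)]
    [ 0.6378 -0.1381  0.0029] [np.float64(0.0018039532186371566), np.float64(0.001803953218637422)]
scale_pan [(array([245. , 312.8]), 0.86), (array([295.1, 198.5]), 0.72)] [(array([243.9, 182.4]), 0.74)]
    [0.6492 0.127  0.0284] [np.float64(0.0006111671494239833), np.float64(0.0006111671494239492)]
mat_top [(
[... 201 characters left out ...]
.96)] [(array([319.8, 304.4]), 0.59), (array([246.3, 179.3]), 0.46)]
    [ 0.4364 -0.0088  0.0242] [np.float64(0.001635152153009476), np.float64(0.0016351521530095405)]
stand [] [(array([163.8, 271. ]), 0.64)]
{'time': 1.0, 'q': array([-63.8857,   4.9795,  10.0777,  95.1005,   0.0003,  90.0029]), 'qd': array([-0.0365, -0.0298, -0.0653, -0.0438, -0.0859, -0.0275]), 'joint_efforts': array([ -0.    , -52.0115,  46.486 ,   0.0018,  -0.0001,  -0.    ]), 'ee_pos': array([ 0.2421, -0.4938,  0.2313]), 'tcp_rot': array([-179.9977,   -0.0003,   26.1113]), 'wrist_force': array([-0.0656, -0.0356,  0.2072]), 'torque': array([-0.0624, -0.0228,  0.0172]), 'grasp_force': 0.0, 'opening': 0.08540706597875243}
```

View pics/t0.png

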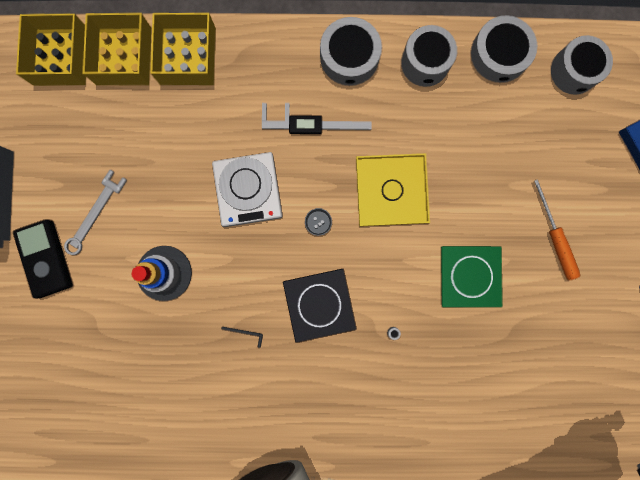

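View pics/s0.png

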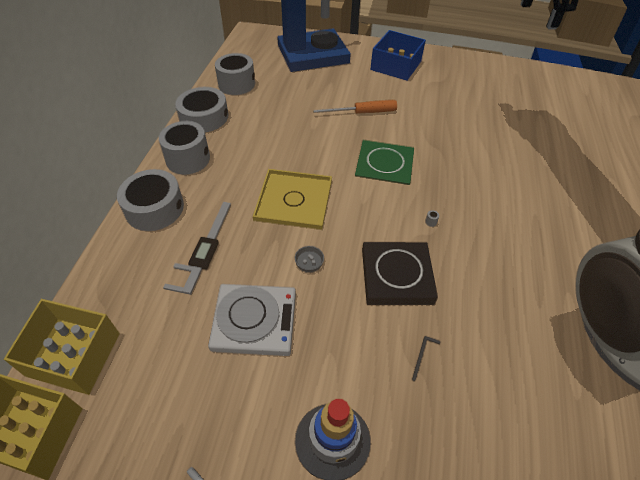

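The top view shows the stack at (139–165, 273), the tray ring at (392,190), the pan ring (245,184), the mat ring (472,277) and the granite ring (319,305). In the side view the cap is at (339,412). Next I refine the rings and the cap by segmentation.

```bash
cat >> h.py <<'E'
from scipy.optimize import least_squares
def hull(c,x,y,z0,z1,r):
    a=np.linspace(0,2*np.pi,40)
    P=np.array([[x+r*np.cos(k),y+r*np.sin(k),z] for z in(z0,z1) for k in a])
    q=cv2.projectPoints(P,cv2.Rodrigues(np.array(c["R"]))[0],np.array(c["t"]),np.array(c["camera_matrix"]),np.array(c["D"]))[0][:,0]
    return q
def bb(q): return np.r_[q.min(0),q.max(0)]
def fit(cs,name,h,r,zb):
    "x,y,zbottom of the cylinder from traced boxes"
    B=[]
    for c,v in cs:
        a=bot.trace(v,name)
        if a and a[0]["p"]>.4: 
            m=a[0]["region"];yy,xx=np.nonzero(m);B.append((c,v,np.array([xx.min(),yy.min(),xx.max()+1,yy.max()+1])-.5,a[0]["p"]))
    f=lambda p:np.concatenate([bb(hull(c,p[0],p[1],p[2],p[2]+h,r))-b for c,v,b,_ in B])
    s=least_squares(f,[.487,.274,zb],loss="soft_l1")
    return s.x,np.round(s.fun,1),[b[3] for b in B]
E
cat > m2.py <<'E'
from h import *
np.set_printoptions(precision=4,suppress=True)
s=bot.camera("side");t=bot.camera("top");cs=[(s,"side"),(t,"top")]
print(fit(cs,"cap_c",.026,.012,.114))
# rings
for n,pt,ps,dark,Ro in [("tray",(392,191),(294,199),1,16),("pan",(245,184),(247,313),1,22),("mat",(472,277),(386,161),0,30),("gran",(319,305),(399,268),0,30)]:
    E=[]
    for c,p in((t,pt),(s,ps)):
        g=cv2.cvtColor(c["color"],cv2.COLOR_RGB2GRAY).astype(float)
        k=Ro+ (6 if c is s else 0)
        w=np.zeros(g.shape,np.uint8);cv2.circle(w,p,k,1,-1)
        v=g[w>0];med=np.median(v)
        m=((g<med-45) if dark else (g>med+60))&(w>0)
        nl,lab,st,ce=cv2.connectedComponentsWithStats(m.astype(np.uint8),connectivity=8)
        i=1+np.argmax(st[1:,2]*st[1:,3]);yy,xx=np.nonzero(lab==i)
        e=cv2.fitEllipse(np.stack([xx,yy],1).astype(np.float32));E.append(e[0]);print(n,np.round(e[0],1),np.round(e[1],1),len(xx))
    print("  ",*tri([t,s],E))
E
python3 m2.py
```

```text
(array([0.4871, 0.2733, 0.1142]), array([-1.2, -0.1,  1. ,  0.1, -0.5, -0.2,  0.8,  0.2]), [0.84, 0.79])
tray [392.1 189.8] [20.2 20.6] 145
tray [293.5 198.4] [14.6 19.8] 82
   [ 0.6418 -0.1385  0.0029] [np.float64(0.0004082113605926868), np.float64(0.0004082113605929143)]
pan [245.  183.3] [29.8 29.9] 199
pan [247.  312.3] [30.9 35.8] 185
   [0.6474 0.1252 0.0274] [np.float64(0.00013275013062635647), np.float64(0.00013275013062631033)]
mat [471.6 276.4] [40.1 40.6] 243Traceback (most recent call last):
  File "m2.py", line 15, in <module>
    i=1+np.argmax(st[1:,2]*st[1:,3]);yy,xx=np.nonzero(lab==i)
        ~~~~~~~~~^^^^^^^^^^^^^^^^^^^
    return _wrapfunc(a, 'argmax', axis=axis, out=out, **kwds)
    return bound(*args, **kwds)
ValueError: attempt to get argmax of an empty sequence
```

>>> send_rows(moves=[0.9, 0.9, 0, 0, 0, 0.93, -1, 0.9, 0.9, 0, 0, 0, 0.93, -1, 0.9, 0.9, 0, 0, 0, 0.93, -1, 0.9, 0.9, 0, 0, 0, 0.93, -1, 0.9, 0.9, 0, 0, 0, 0.93, -1, 0.9, 0.9, 0, 0, 0, 0.93, -1, 0.9, 0.9, 0, 0, 0, 0.93, -1, 0.9, 0.9, 0, 0, 0, 0.925, -1], squeeze=30)

```text
time: 2.2
ee_pos: [0.4228, -0.313, 0.2314]
tcp_rot: [180.0, 0.0, 90.3]
wrist_force: [0.3, -0.2, 0.0]
opening: 0.0855
grasp_force: 0.0
```

>>> send_rows(moves=[0.3, 0.98, 0, 0, 0, 0, -1, 0.3, 0.98, 0, 0, 0, 0, -1, 0.3, 0.98, 0, 0, 0, 0, -1, 0.3, 0.98, 0, 0, 0, 0, -1, 0.3, 0.98, 0, 0, 0, 0, -1, 0.3, 0.98, 0, 0, 0, 0, -1, 0.3, 0.98, 0, 0, 0, 0, -1, 0.3, 0.98, 0, 0, 0, 0, -1])

```text
time: 3.2
ee_pos: [0.4823, -0.117, 0.2314]
tcp_rot: [180.0, 0.0, 90.0]
wrist_force: [-1.0, -0.2, -0.1]
opening: 0.0853
grasp_force: 0.0
```

>>> send_rows(moves=[0.1, 0.98, 0, 0, 0, 0, -1, 0.1, 0.98, 0, 0, 0, 0, -1, 0, 0.98, 0, 0, 0, 0, -1, 0, 0.98, 0, 0, 0, 0, -1, 0, 0.98, 0, 0, 0, 0, -1, 0, 0.98, 0, 0, 0, 0, -1, 0, 0.98, 0, 0, 0, 0, -1, 0, 0.98, 0, 0, 0, 0, -1])

```text
time: 4.2
ee_pos: [0.487, 0.079, 0.2314]
tcp_rot: [180.0, -0.0, 90.0]
wrist_force: [0.7, -0.8, 0.8]
opening: 0.0854
grasp_force: 0.0
```

>>> send_rows(moves=[0, 0.98, 0, 0, 0, 0, -1, 0, 0.98, 0, 0, 0, 0, -1, 0, 0.98, 0, 0, 0, 0, -1, 0, 0.98, 0, 0, 0, 0, -1, 0, 0.98, 0, 0, 0, 0, -1, 0, 0.98, 0, 0, 0, 0, -1, 0, 0.98, -0.4, 0, 0, 0, -0.4, 0, 0.9, -0.6, 0, 0, 0, -0.2])

```text
time: 5.2
ee_pos: [0.4872, 0.2732, 0.2061]
tcp_rot: [180.0, -0.0, 90.0]
wrist_force: [0.5, 0.2, -1.2]
opening: 0.0521
grasp_force: 0.0
```

>>> send_rows(moves=[0, 0, -0.8, 0, 0, 0, -0.2, 0, 0, -0.8, 0, 0, 0, -0.2, 0, 0, -0.8, 0, 0, 0, -0.2, 0, 0, -0.6, 0, 0, 0, -0.2, 0, 0, -0.4, 0, 0, 0, -0.2, 0, 0, -0.18, 0, 0, 0, -0.2, 0, 0, 0, 0, 0, 0, 0, 0, 0, 0, 0, 0, 0, 0.2], squeeze=25)

```text
time: 6.2
ee_pos: [0.4874, 0.2723, 0.1174]
tcp_rot: [180.0, -0.0, 90.0]
wrist_force: [-0.7, 0.6, 0.2]
opening: 0.0339
grasp_force: 0.0
```

Run:
```python
from h import *
s=bot.camera("side");t=bot.camera("top")
a=s["color"][340:480,240:440];b=t["color"][200:340,80:280]
im=np.hstack([cv2.resize(a,None,fx=2,fy=2),cv2.resize(b,None,fx=2,fy=2)])
save({"color":im},"g1")
```

```text
(no output)
```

View pics/g1.png

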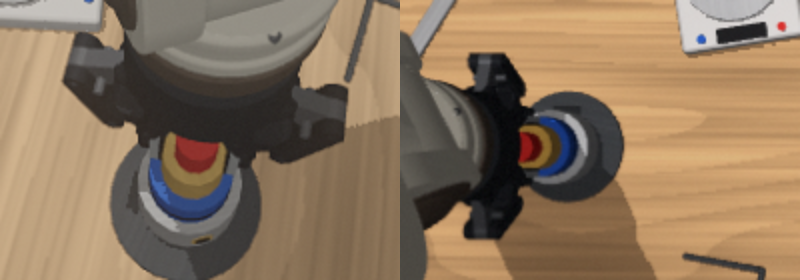

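The crop shows the red cap (side about 338,415) centred between the two pads, with the stack standing straight. I'm closing now.

>>> send_rows(moves=[0, 0, 0, 0, 0, 0, 0.4, 0, 0, 0, 0, 0, 0, 0.6, 0, 0, 0, 0, 0, 0, 0.8, 0, 0, 0, 0, 0, 0, 0.8, 0, 0, 0.2, 0, 0, 0, 0.8, 0, 0, 0.4, 0, 0, 0, 0.8, 0, 0, 0.6, 0, 0, 0, 0.8, 0, 0, 0.8, 0, 0, 0, 0.8])

```text
time: 7.3
ee_pos: [0.487, 0.2721, 0.1679]
tcp_rot: [-180.0, 0.0, 90.0]
wrist_force: [1.1, -0.4, -0.4]
opening: 0.0233
grasp_force: 24.5
```

>>> send_rows(moves=[0, -0.4, 0.8, 0, 0, 0, 0.8, 0.36, -0.97, 0.6, 0, 0, 0, 0.8, 0.36, -0.97, 0, 0, 0, 0, 0.8, 0.36, -0.97, 0, 0, 0, 0, 0.8, 0.36, -0.97, 0, 0, 0, 0, 0.8, 0.36, -0.97, 0, 0, 0, 0, 0.8, 0.36, -0.97, 0, 0, 0, 0, 0.8, 0.36, -0.97, 0, 0, 0, 0, 0.8])

```text
time: 8.3
ee_pos: [0.5505, 0.0916, 0.2029]
tcp_rot: [179.9, -0.0, 90.0]
wrist_force: [0.3, 0.4, -0.7]
opening: 0.0229
grasp_force: 24.5
```

>>> send_rows(moves=[0.36, -0.97, 0, 0, 0, 0, 0.8, 0.36, -0.97, 0, 0, 0, 0, 0.8, 0.36, -0.97, 0, 0, 0, 0, 0.8, 0.36, -0.97, 0, 0, 0, 0, 0.8, 0.36, -0.97, 0, 0, 0, 0, 0.8, 0.36, -0.97, 0, 0, 0, 0, 0.8, 0.36, -0.97, -0.6, 0, 0, 0, 0.8, 0.36, -0.97, -0.8, 0, 0, 0, 0.8])

```text
time: 9.3
ee_pos: [0.6229, -0.1026, 0.1674]
tcp_rot: [179.9, 0.0, 90.0]
wrist_force: [-0.0, 0.5, -0.6]
opening: 0.0233
grasp_force: 24.5
```

Run:
```python
from h import *
np.set_printoptions(precision=4,suppress=True)
s=bot.camera("side");t=bot.camera("top");cs=[(s,"side"),(t,"top")]
print(bot.get_obs()["ee_pos"]);
print(fit(cs,"bush_c",.030,.0185,.084))
save({"color":np.hstack([s["color"][90:390,150:550],t["color"][100:400,100:500]])},"p1")
```

```text
[ 0.6218 -0.1037  0.1637]
(array([0.4868, 0.2733, 0.0837]), array([-1.3, -0.7,  2.3,  1.3,  0.1, -0.8,  0.3,  0.3]), [0.59, 0.8])
```

View pics/p1.png

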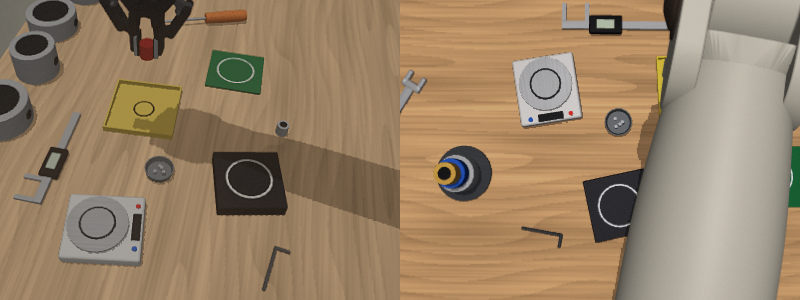

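Side view: the cap is held at about (297,138), above and beyond the tray. The bush is unmoved at (0.487, 0.273). I'm going down.

>>> send_rows(moves=[0.2, -0.36, -0.8, 0, 0, 0, 0.8, 0.2, -0.36, -0.8, 0, 0, 0, 0.8, 0.2, -0.36, -0.8, 0, 0, 0, 0.8, 0.2, -0.35, -0.8, 0, 0, 0, 0.8, 0, 0, -0.8, 0, 0, 0, 0.8, 0, 0, -0.8, 0, 0, 0, 0.8, 0, 0, -0.6, 0, 0, 0, 0.8, 0, 0, -0.5, 0, 0, 0, 0.8])

```text
time: 10.5
ee_pos: [0.642, -0.1371, 0.0184]
tcp_rot: [-180.0, -0.0, 90.0]
wrist_force: [-0.8, -0.3, -0.8]
opening: 0.0233
grasp_force: 24.6
```

>>> send_rows(moves=[0, 0, -0.1, 0, 0, 0, 0.8, 0, 0, -0.1, 0, 0, 0, 0.8, 0, 0, 0, 0, 0, 0, 0.8])

```text
time: 10.88
ee_pos: [0.6424, -0.1374, 0.0148]
tcp_rot: [180.0, 0.0, 90.0]
wrist_force: [-0.8, -0.5, -0.8]
opening: 0.023
grasp_force: 24.6
```

>>> send_rows(moves=[0, -0.08, -0.1, 0, 0, 0, 0.8, 0, 0, -0.1, 0, 0, 0, 0.8, 0, 0, -0.08, 0, 0, 0, 0.8, 0, 0, 0, 0, 0, 0, 0.8])

```text
time: 11.38
ee_pos: [0.642, -0.1393, 0.007]
tcp_rot: [-180.0, -0.0, 90.0]
wrist_force: [-0.8, 0.1, -0.5]
opening: 0.0228
grasp_force: 24.6
```

>>> send_rows(moves=[0, 0, -0.04, 0, 0, 0, 0.8, 0, 0, 0, 0, 0, 0, 0.8])

```text
time: 11.62
ee_pos: [0.6422, -0.1393, 0.0063]
tcp_rot: [180.0, 0.0, 90.0]
wrist_force: [-0.2, 1.2, -1.2]
opening: 0.023
grasp_force: 24.6
```

>>> send_rows(moves=[0, 0, -0.03, 0, 0, 0, 0.8, 0, 0, 0, 0, 0, 0, 0.3, 0, 0, 0, 0, 0, 0, 0.1, 0, 0, 0, 0, 0, 0, 0, 0, 0, 0.2, 0, 0, 0, 0, 0, 0, 0.8, 0, 0, 0, 0, 0, 0, 0.9, 0, 0, 0, 0, 0, 0, 1, 0, 0, 0, 0])

```text
time: 12.62
ee_pos: [0.6423, -0.1394, 0.0803]
tcp_rot: [179.9, 0.0, 90.0]
wrist_force: [0.3, 0.2, 0.3]
opening: 0.0429
grasp_force: 0.0
```

>>> send_rows(moves=[0, 0, 1, 0, 0, 0, 0, 0, 0, 1, 0, 0, 0, -0.3, 0, 0, 1, 0, 0, 0, -0.3, -0.37, 0.97, 1, 0, 0, 0, -0.3, -0.37, 0.97, 0.6, 0, 0, 0, -0.3, -0.37, 0.97, 0, 0, 0, 0, -0.3, -0.37, 0.97, 0, 0, 0, 0, -0.3, -0.37, 0.97, 0, 0, 0, 0, -0.3])

```text
time: 13.62
ee_pos: [0.5947, -0.0163, 0.1921]
tcp_rot: [-179.9, -0.0, 90.1]
wrist_force: [0.4, 0.6, 0.5]
opening: 0.0554
grasp_force: 0.0
```

>>> send_rows(moves=[-0.37, 0.97, 0, 0, 0, 0, -0.3, -0.37, 0.97, 0, 0, 0, 0, -0.3, -0.37, 0.97, 0, 0, 0, 0, -0.3, -0.37, 0.97, 0, 0, 0, 0, -0.3, -0.37, 0.97, 0, 0, 0, 0, -0.3, -0.37, 0.97, 0, 0, 0, 0, -0.3, -0.37, 0.97, 0, 0, 0, 0, -0.3, -0.37, 0.97, 0, 0, 0, 0, -0.3])

```text
time: 14.62
ee_pos: [0.5204, 0.1773, 0.192]
tcp_rot: [-179.9, 0.0, 90.1]
wrist_force: [0.4, -0.0, -0.1]
opening: 0.0558
grasp_force: 0.0
```

```bash
cat > m3.py <<'E'
from h import *
np.set_printoptions(precision=4,suppress=True)
s=bot.camera("side");t=bot.camera("top");cs=[(s,"side"),(t,"top")]
print(bot.get_obs()["ee_pos"])
print("cap",fit(cs,"cap_c",.026,.012,.003))
for n,pt,ps,k in [("mat",(472,277),(386,161),30),("gran",(319,305),(399,268),32)]:
    for c,p in((t,pt),(s,ps)):
        g=cv2.cvtColor(c["color"],cv2.COLOR_RGB2GRAY).astype(float)
        w=np.zeros(g.shape,np.uint8);cv2.circle(w,p,k,1,-1)
        m=(g>np.median(g[w>0])+35)&(w>0)
        nl,lab,st,ce=cv2.connectedComponentsWithStats(m.astype(np.uint8),connectivity=8)
        i=1+np.argmax(st[1:,2]*st[1:,3]);yy,xx=np.nonzero(lab==i)
        e=cv2.fitEllipse(np.stack([xx,yy],1).astype(np.float32))
        print(n,np.round(e[0],1),np.round(e[1],1),len(xx),at_z(c,e[0],.006 if n=="mat" else .024))
save({"color":np.hstack([s["color"][100:400,180:580],t["color"][120:420,140:540]])},"p2")
E
python3 m3.py
```

```text
[0.5201 0.1782 0.1921]
cap (array([ 0.6464, -0.1415, -0.0226]), array([ 0.1, -0.1, -0.1,  0.1]), [0.45])
mat [471.6 276.3] [39.9 40.6] 310 [ 0.4855 -0.2814  0.006 ]
mat [385.7 160. ] [23.9 34.6] 49 [ 0.4853 -0.2814  0.006 ]
gran [319.1 305.1] [41.5 41.8] 333 [ 0.4334 -0.0075  0.024 ]
gran [399.7 268.6] [36.5 43.6] 187 [ 0.4324 -0.007   0.024 ]
```

View pics/p2.png

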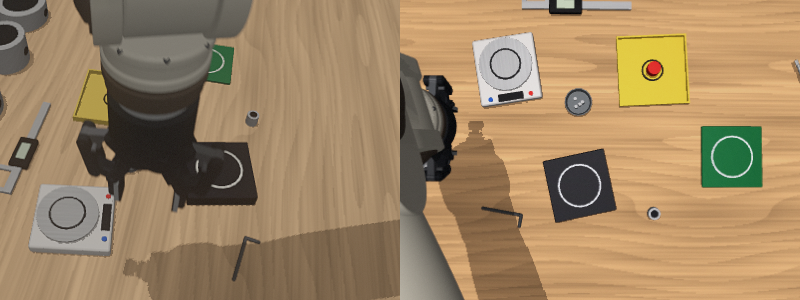

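Top view: the cap stands upright inside the tray ring at about (393,190). Now the bush.

>>> send_rows(moves=[-0.33, 0.95, 0, 0, 0, 0, -0.4, -0.33, 0.95, 0, 0, 0, 0, -0.4, -0.33, 0.95, 0, 0, 0, 0, -0.4, -0.33, 0.95, 0, 0, 0, 0, -0.4, 0, 0, -0.5, 0, 0, 0, -0.4, 0, 0, -0.8, 0, 0, 0, -0.4, 0, 0, -0.8, 0, 0, 0, -0.4, 0, 0, -0.8, 0, 0, 0, -0.4], squeeze=30)

```text
time: 15.82
ee_pos: [0.4889, 0.2695, 0.1188]
tcp_rot: [-180.0, 0.0, 90.0]
wrist_force: [0.1, 0.7, -0.9]
opening: 0.0601
grasp_force: 0.0
```

>>> send_rows(moves=[0, 0, -0.6, 0, 0, 0, -0.4, 0, 0, -0.4, 0, 0, 0, -0.4, 0, 0, -0.2, 0, 0, 0, -0.4, 0, 0, 0, 0, 0, 0, -0.2])

```text
time: 16.32
ee_pos: [0.4889, 0.2708, 0.0905]
tcp_rot: [-180.0, 0.0, 90.0]
wrist_force: [-0.3, -0.4, -0.6]
opening: 0.0511
grasp_force: 0.0
```

>>> send_rows(moves=[-0.08, 0.1, -0.12, 0, 0, 0, -0.2, 0, 0, 0, 0, 0, 0, -0.1])

```text
time: 16.58
ee_pos: [0.4867, 0.2737, 0.0876]
tcp_rot: [180.0, -0.0, 90.0]
wrist_force: [0.3, -0.1, -1.6]
opening: 0.0466
grasp_force: 0.0
```

>>> send_rows(moves=[0, 0, 0, 0, 0, 0, 0.1, 0, 0, 0, 0, 0, 0, 0.3, 0, 0, 0, 0, 0, 0, 0.5, 0, 0, 0, 0, 0, 0, 0.5, 0, 0, 0.1, 0, 0, 0, 0.5, 0, 0, 0.3, 0, 0, 0, 0.5, 0, 0, 0.6, 0, 0, 0, 0.5, 0, 0, 0.8, 0, 0, 0, 0.5])

```text
time: 17.58
ee_pos: [0.4867, 0.2733, 0.1336]
tcp_rot: [-180.0, 0.0, 90.0]
wrist_force: [0.2, 1.0, -1.4]
opening: 0.0362
grasp_force: 30.1
```

>>> send_rows(moves=[0.8, -0.74, 0.5, 0, 0, 0, 0.5, 0.8, -0.74, 0, 0, 0, 0, 0.5, 0.8, -0.74, 0, 0, 0, 0, 0.5, 0.8, -0.74, 0, 0, 0, 0, 0.5, 0.8, -0.74, 0, 0, 0, 0, 0.5, 0.8, -0.74, 0, 0, 0, 0, 0.5, 0.8, -0.74, -0.4, 0, 0, 0, 0.5, 0.8, -0.74, -0.8, 0, 0, 0, 0.5])

```text
time: 18.58
ee_pos: [0.6483, 0.1246, 0.1155]
tcp_rot: [179.9, -0.0, 90.0]
wrist_force: [0.8, 0.8, -1.9]
opening: 0.0363
grasp_force: 30.2
```

>>> send_rows(moves=[0, 0, -0.8, 0, 0, 0, 0.5, 0, 0, -0.8, 0, 0, 0, 0.5, 0, 0, -0.7, 0, 0, 0, 0.5, 0, 0, -0.4, 0, 0, 0, 0.5, 0, 0, -0.2, 0, 0, 0, 0.5, 0, 0, 0, 0, 0, 0, 0.5])

```text
time: 19.32
ee_pos: [0.6469, 0.1255, 0.0427]
tcp_rot: [180.0, -0.0, 90.0]
wrist_force: [1.2, 0.0, -1.3]
opening: 0.0358
grasp_force: 30.3
```

Run:
```python
from h import *
np.set_printoptions(precision=4,suppress=True)
s=bot.camera("side");t=bot.camera("top");cs=[(s,"side"),(t,"top")]
print(bot.get_obs()["ee_pos"])
print(fit(cs,"carrier_c",.028,.025,.056))
save({"color":np.hstack([s["color"][180:480,150:550],t["color"][120:420,80:480]])},"p3")
```

```text
[0.6472 0.1255 0.0433]
(array([0.4879, 0.274 , 0.0594]), array([-0.1, -0.4,  0. ,  0.6, -0.9, -5. , 27.7,  4.3]), [0.65, 0.65])
```

View pics/p3.png

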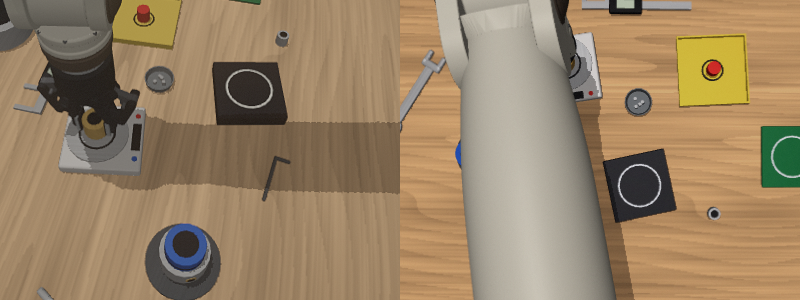

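Bush is held over the pan ring (side about 245,303). The carrier stands at about (0.488,0.274), the cap still in its ring. I'm lowering.

>>> send_rows(moves=[0, 0, -0.12, 0, 0, 0, 0.5, 0, 0, -0.12, 0, 0, 0, 0.5, 0, 0, -0.12, 0, 0, 0, 0.5, 0, 0, -0.08, 0, 0, 0, 0.5, 0, 0, 0, 0, 0, 0, 0.5])

```text
time: 20.15
ee_pos: [0.6467, 0.1254, 0.032]
tcp_rot: [180.0, -0.0, 90.0]
wrist_force: [-3.8, -1.2, 3.3]
opening: 0.036
grasp_force: 30.6
```

>>> send_rows(moves=[0, 0, 0, 0, 0, 0, 0.1, 0, 0, 0, 0, 0, 0, -0.1, 0, 0, 0, 0, 0, 0, -0.3, 0, 0, 0.2, 0, 0, 0, -0.3, 0, 0, 0.8, 0, 0, 0, -0.3, 0, 0, 1, 0, 0, 0, -0.3, 0, 0, 1, 0, 0, 0, -0.5, 0, 0, 1, 0, 0, 0, -0.7])

```text
time: 21.15
ee_pos: [0.6471, 0.1254, 0.1342]
tcp_rot: [179.9, -0.0, 90.0]
wrist_force: [0.4, 0.2, 0.4]
opening: 0.0725
grasp_force: 0.0
```

>>> send_rows(moves=[-0.7, 0.5, 0.5, 0, 0, 0, -0.7, -0.8, 0.6, 0, 0, 0, 0, -0.7, -0.8, 0.6, 0, 0, 0, 0, -0.7, -0.8, 0.6, 0, 0, 0, 0, -0.7, -0.8, 0.6, 0, 0, 0, 0, -0.7, -0.7, 0.5, 0, 0, 0, 0, -0.7, -0.7, 0.5, 0, 0, 0, 0, -0.7, -0.7, 0.5, 0, 0, 0, 0, -0.7])

```text
time: 22.15
ee_pos: [0.4957, 0.2362, 0.1442]
tcp_rot: [180.0, -0.0, 90.0]
wrist_force: [0.2, -0.5, -0.3]
opening: 0.0723
grasp_force: 0.0
```

Run:
```python
from h import *
np.set_printoptions(precision=4,suppress=True)
s=bot.camera("side");t=bot.camera("top");cs=[(s,"side"),(t,"top")]
print(bot.get_obs()["ee_pos"])
print("bush",fit(cs,"bush_c",.030,.0185,.028))
print("carrier",fit(cs,"carrier_c",.028,.025,.056))
save({"color":np.hstack([s["color"][180:480,150:550],t["color"][120:420,80:480]])},"p4")
```

```text
[0.4952 0.2366 0.1443]
bush (array([ 0.6536,  0.1288, -0.0029]), array([ 0.1, -0.1, -0.1,  0.1]), [0.92])
carrier (array([0.488 , 0.2642, 0.0251]), array([  0.3,   1. ,  -0.1,  -0.9, -10.5,  -2.4,   9.6,   0.9]), [0.83, 0.76])
```

View pics/p4.png

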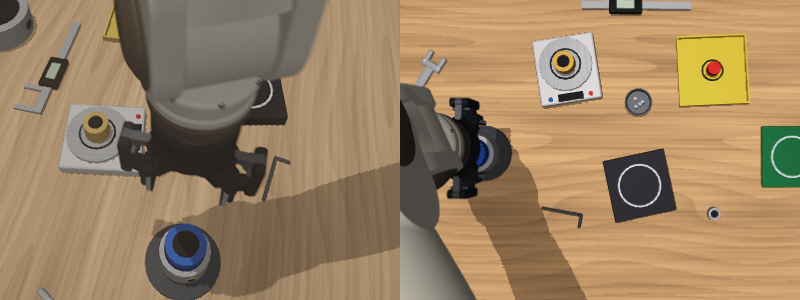

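Bush stands in the pan ring (side 246,304; top 245,181). The carrier is intact on the housing. Now the carrier.

>>> send_rows(moves=[-0.16, 0.75, 0, 0, 0, 0, -0.7, -0.16, 0.75, 0, 0, 0, 0, -0.7, 0, 0, -0.8, 0, 0, 0, -0.7, 0, 0, -0.8, 0, 0, 0, -0.7, 0, 0, -0.8, 0, 0, 0, -0.7, 0, 0, -0.5, 0, 0, 0, -0.7, 0, 0, -0.3, 0, 0, 0, -0.6, 0, 0, -0.1, 0, 0, 0, -0.6])

```text
time: 23.45
ee_pos: [0.4888, 0.2731, 0.0615]
tcp_rot: [-180.0, -0.0, 90.0]
wrist_force: [-0.7, -0.0, 0.2]
opening: 0.0685
grasp_force: 0.0
```

>>> send_rows(moves=[0, 0, 0, 0, 0, 0, -0.5])

```text
time: 23.58
ee_pos: [0.489, 0.273, 0.0619]
tcp_rot: [180.0, -0.0, 90.0]
wrist_force: [0.7, 0.4, -0.3]
opening: 0.0637
grasp_force: 0.0
```

>>> send_rows(moves=[-0.06, 0.02, -0.12, 0, 0, 0, -0.5, 0, 0, 0, 0, 0, 0, -0.3, 0, 0, 0, 0, 0, 0, -0.1, 0, 0, 0, 0, 0, 0, 0.1, 0, 0, 0, 0, 0, 0, 0.2, 0, 0, 0, 0, 0, 0, 0.2, 0, 0, 0.1, 0, 0, 0, 0.2, 0, 0, 0.3, 0, 0, 0, 0.2])

```text
time: 24.58
ee_pos: [0.4868, 0.2731, 0.068]
tcp_rot: [-179.9, 0.0, 90.0]
wrist_force: [0.3, 0.2, -0.5]
opening: 0.0489
grasp_force: 31.3
```

>>> send_rows(moves=[0, 0, 0.6, 0, 0, 0, 0.2, 0, -0.2, 0.9, 0, 0, 0, 0.2, 0, -0.6, 0.9, 0, 0, 0, 0.2, 0, -0.97, 0.8, 0, 0, 0, 0.2, 0, -0.97, 0, 0, 0, 0, 0.2, 0, -0.97, 0, 0, 0, 0, 0.2, 0, -0.97, 0, 0, 0, 0, 0.2, 0, -0.97, 0, 0, 0, 0, 0.2])

```text
time: 25.58
ee_pos: [0.4874, 0.1314, 0.1497]
tcp_rot: [179.9, -0.0, 90.0]
wrist_force: [0.2, 0.1, -1.0]
opening: 0.049
grasp_force: 31.3
```

>>> send_rows(moves=[0, -0.97, 0, 0, 0, 0, 0.2, 0, -0.97, 0, 0, 0, 0, 0.2, 0, -0.97, 0, 0, 0, 0, 0.2, 0, -0.97, 0, 0, 0, 0, 0.2, 0, -0.97, 0, 0, 0, 0, 0.2, 0, -0.97, 0, 0, 0, 0, 0.2, 0, -0.97, 0, 0, 0, 0, 0.2, 0, -0.97, 0, 0, 0, 0, 0.2])

```text
time: 26.58
ee_pos: [0.4874, -0.0627, 0.1497]
tcp_rot: [179.9, 0.0, 90.0]
wrist_force: [-0.3, -0.6, -1.5]
opening: 0.0492
grasp_force: 31.3
```

>>> send_rows(moves=[0, -0.97, 0, 0, 0, 0, 0.2, 0, -0.97, 0, 0, 0, 0, 0.2, 0, -0.97, 0, 0, 0, 0, 0.2, 0, -0.97, 0, 0, 0, 0, 0.2, 0, -0.97, 0, 0, 0, 0, 0.2, 0, -0.97, 0, 0, 0, 0, 0.2, 0, -0.97, 0, 0, 0, 0, 0.2, 0, -0.8, -0.4, 0, 0, 0, 0.2])

```text
time: 27.58
ee_pos: [0.4878, -0.2528, 0.1397]
tcp_rot: [179.9, 0.1, 90.0]
wrist_force: [-0.1, 0.2, -1.7]
opening: 0.0488
grasp_force: 31.3
```

Run:
```python
from h import *
np.set_printoptions(precision=4,suppress=True)
s=bot.camera("side");t=bot.camera("top");cs=[(s,"side"),(t,"top")]
print(bot.get_obs()["ee_pos"])
print("housing",fit(cs,"housing_c",.036,.032,.020))
print("bush",fit(cs,"bush_c",.030,.0185,.028))
```

```text
[ 0.4868 -0.2529  0.1373]
housing (array([0.4872, 0.2721, 0.0229]), array([-0. ,  0.2,  0.5, -0.1, -0.3, -0.2,  0.4, -0.6]), [0.88, 0.67])
bush (array([0.6461, 0.1246, 0.0278]), array([ 0.3,  0.4, -0.2, -0.4,  0.6, -1.2, -0.8,  0.7]), [0.96, 0.65])
```

>>> send_rows(moves=[0, -0.57, -0.8, 0, 0, 0, 0.2, -0.06, -0.55, -0.8, 0, 0, 0, 0.2, 0, 0, -0.8, 0, 0, 0, 0.2, 0, 0, -0.8, 0, 0, 0, 0.2, 0, 0, -0.6, 0, 0, 0, 0.2, 0, 0, -0.4, 0, 0, 0, 0.2, 0, 0, -0.2, 0, 0, 0, 0.2, 0, 0, 0, 0, 0, 0, 0.2])

```text
time: 28.88
ee_pos: [0.4859, -0.2797, 0.0285]
tcp_rot: [180.0, 0.0, 90.0]
wrist_force: [-0.5, -0.2, -0.1]
opening: 0.0491
grasp_force: 31.4
```

>>> send_rows(moves=[0, -0.07, -0.3, 0, 0, 0, 0.2, 0, 0, -0.2, 0, 0, 0, 0.2, 0, 0, -0.1, 0, 0, 0, 0.2, 0, 0, -0.08, 0, 0, 0, 0.2, 0, 0, -0.04, 0, 0, 0, 0.2, 0, 0, 0, 0, 0, 0, 0.2])

```text
time: 29.62
ee_pos: [0.4858, -0.2813, 0.0105]
tcp_rot: [-180.0, -0.0, 90.0]
wrist_force: [-0.1, -1.0, -0.9]
opening: 0.0493
grasp_force: 31.4
```

>>> send_rows(moves=[0, 0, -0.04, 0, 0, 0, 0.2, 0, 0, -0.04, 0, 0, 0, 0.2, 0, 0, 0, 0, 0, 0, 0.2])

```text
time: 30.0
ee_pos: [0.4859, -0.2814, 0.0089]
tcp_rot: [180.0, 0.0, 90.0]
wrist_force: [-2.0, 1.0, 2.6]
opening: 0.0486
grasp_force: 31.7
```

>>> send_rows(moves=[0, 0, 0, 0, 0, 0, -0.1, 0, 0, 0, 0, 0, 0, -0.4, 0, 0, 0, 0, 0, 0, -0.7, 0, 0, 0.2, 0, 0, 0, -0.7, 0, 0, 0.8, 0, 0, 0, -0.7, 0, 0, 1, 0, 0, 0, -0.8, 0, 0, 1, 0, 0, 0, -1, 0, 0, 1, 0, 0, 0, -1])

```text
time: 31.0
ee_pos: [0.4859, -0.2814, 0.1097]
tcp_rot: [180.0, 0.0, 90.0]
wrist_force: [1.2, -0.5, -1.0]
opening: 0.0855
grasp_force: 0.0
```

>>> send_rows(moves=[0, 0.97, 0.5, 0, 0, 0, -1, 0, 0.97, 0, 0, 0, 0, -1, 0, 0.97, 0, 0, 0, 0, -1, 0, 0.97, 0, 0, 0, 0, -1, 0, 0.97, 0, 0, 0, 0, -1, 0, 0.97, 0, 0, 0, 0, -1, 0, 0.97, 0, 0, 0, 0, -1, 0, 0.97, 0, 0, 0, 0, -1])

```text
time: 32.0
ee_pos: [0.4859, -0.0866, 0.1214]
tcp_rot: [180.0, 0.0, 90.0]
wrist_force: [0.1, 0.8, -0.5]
opening: 0.0853
grasp_force: 0.0
```

>>> send_rows(moves=[0, 0.97, 0, 0, 0, 0, -1, 0, 0.97, 0, 0, 0, 0, -1, 0, 0.97, 0, 0, 0, 0, -1, 0, 0.97, 0, 0, 0, 0, -1, 0, 0.97, 0, 0, 0, 0, -1, 0, 0.97, 0, 0, 0, 0, -1, 0, 0.97, 0, 0, 0, 0, -1, 0, 0.97, 0, 0, 0, 0, -1])

```text
time: 33.0
ee_pos: [0.4859, 0.1075, 0.1215]
tcp_rot: [180.0, -0.0, 90.0]
wrist_force: [0.5, -0.4, -0.1]
opening: 0.0853
grasp_force: 0.0
```

Run:
```python
from h import *
np.set_printoptions(precision=4,suppress=True)
s=bot.camera("side");t=bot.camera("top");cs=[(s,"side"),(t,"top")]
print(bot.get_obs()["ee_pos"])
print("carrier",fit(cs,"carrier_c",.028,.025,.006))
save({"color":np.hstack([s["color"][100:400,180:580],t["color"][120:420,140:540]])},"p5")
```

```text
[0.4858 0.1083 0.1213]
carrier (array([ 0.4851, -0.2842, -0.0073]), array([ 0.1, -0.1, -0.1,  0.1]), [0.71])
```

View pics/p5.png

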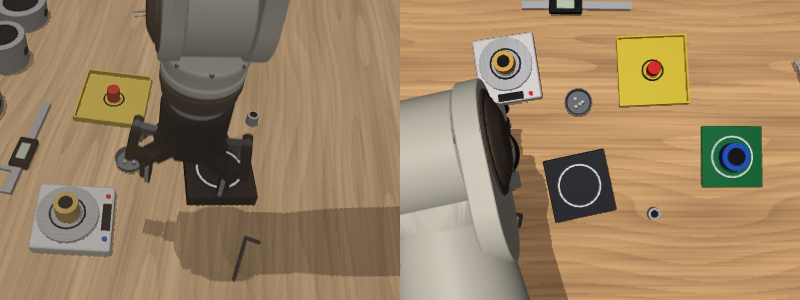

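Top view: the carrier sits concentric in the mat ring (about 474,276), with the bush and cap in their rings. Now the housing.

>>> send_rows(moves=[0.05, 0.94, 0, 0, 0, 0, -1, 0, 0.94, 0, 0, 0, 0, -1, 0, 0.94, 0, 0, 0, 0, -1, 0, 0.94, 0, 0, 0, 0, -1, 0, 0.94, 0, 0, 0, 0, -1, 0, 0.94, 0, 0, 0, 0, -1, 0, 0.91, 0, 0, 0, 0, -1, 0, 0, -0.4, 0, 0, 0, -1], squeeze=60)

```text
time: 34.2
ee_pos: [0.4876, 0.2713, 0.1113]
tcp_rot: [179.9, -0.0, 90.1]
wrist_force: [-1.0, 0.8, -0.3]
opening: 0.0856
grasp_force: 0.0
```

>>> send_rows(moves=[0, 0, -0.7, 0, 0, 0, -1, 0, 0, -0.7, 0, 0, 0, -1, 0, 0, -0.7, 0, 0, 0, -1, 0, 0, -0.6, 0, 0, 0, -1, 0, 0, -0.4, 0, 0, 0, -1, 0, 0, -0.2, 0, 0, 0, -1, 0, 0, 0, 0, 0, 0, -1])

```text
time: 35.08
ee_pos: [0.4871, 0.2704, 0.0285]
tcp_rot: [-180.0, 0.0, 90.0]
wrist_force: [0.4, -0.0, 1.1]
opening: 0.0856
grasp_force: 0.0
```

>>> send_rows(moves=[0, 0.07, -0.16, 0, 0, 0, -0.8, 0, 0, 0, 0, 0, 0, -0.6, 0, 0, 0, 0, 0, 0, -0.4, 0, 0, 0, 0, 0, 0, -0.2, 0, 0, 0, 0, 0, 0, 0, 0, 0, 0, 0, 0, 0, 0, 0, 0, 0.1, 0, 0, 0, 0, 0, 0, 0.3, 0, 0, 0, 0])

```text
time: 36.08
ee_pos: [0.4862, 0.2717, 0.0336]
tcp_rot: [-179.9, 0.1, 90.0]
wrist_force: [-0.4, -1.0, -4.3]
opening: 0.0622
grasp_force: 66.5
```

>>> send_rows(moves=[0, 0, 0.6, 0, 0, 0, 0, 0, 0, 0.9, 0, 0, 0, 0, 0, 0, 0.9, 0, 0, 0, 0, -0.1, -0.5, 0.9, 0, 0, 0, 0, -0.2, -0.9, 0.2, 0, 0, 0, 0, -0.2, -0.95, 0, 0, 0, 0, 0, -0.2, -0.95, 0, 0, 0, 0, 0, -0.2, -0.95, 0, 0, 0, 0, 0])

```text
time: 37.08
ee_pos: [0.4635, 0.1637, 0.1209]
tcp_rot: [-179.9, 0.0, 90.0]
wrist_force: [-0.1, -0.7, -3.8]
opening: 0.0623
grasp_force: 66.7
```

>>> send_rows(moves=[-0.15, -0.85, 0, 0, 0, 0, 0, -0.15, -0.85, 0, 0, 0, 0, 0, -0.15, -0.85, 0, 0, 0, 0, 0, -0.15, -0.85, 0, 0, 0, 0, 0, -0.15, -0.85, 0, 0, 0, 0, 0, -0.15, -0.85, 0, 0, 0, 0, 0, -0.15, -0.85, -0.3, 0, 0, 0, 0, -0.15, -0.85, -0.5, 0, 0, 0, 0])

```text
time: 38.08
ee_pos: [0.4334, -0.0057, 0.1011]
tcp_rot: [-180.0, 0.0, 90.0]
wrist_force: [-0.3, 0.5, -4.7]
opening: 0.0624
grasp_force: 66.7
```

>>> send_rows(moves=[0, 0, -0.7, 0, 0, 0, 0, 0, 0, -0.7, 0, 0, 0, 0, 0, 0, -0.6, 0, 0, 0, 0, 0, 0, -0.4, 0, 0, 0, 0, 0, 0, 0, 0, 0, 0, 0])

```text
time: 38.7
ee_pos: [0.4341, -0.0038, 0.0412]
tcp_rot: [-179.9, 0.0, 90.1]
wrist_force: [-0.6, 0.3, -4.6]
opening: 0.0623
grasp_force: 66.7
```

>>> send_rows(moves=[-0.04, -0.13, -0.16, 0, 0, 0, 0, 0, 0, -0.14, 0, 0, 0, 0, 0, 0, -0.1, 0, 0, 0, 0, 0, 0, -0.06, 0, 0, 0, 0, 0, 0, -0.02, 0, 0, 0, 0, 0, 0, 0, 0, 0, 0, 0])

```text
time: 39.45
ee_pos: [0.4337, -0.0073, 0.0301]
tcp_rot: [180.0, -0.0, 90.0]
wrist_force: [0.2, -0.2, -4.3]
opening: 0.0623
grasp_force: 66.7
```

>>> send_rows(moves=[0, 0, -0.05, 0, 0, 0, 0, 0, 0, -0.03, 0, 0, 0, 0, 0, 0, 0, 0, 0, 0, 0])

```text
time: 39.83
ee_pos: [0.4338, -0.0074, 0.0291]
tcp_rot: [180.0, 0.0, 90.0]
wrist_force: [-4.2, 0.2, 6.8]
opening: 0.0622
grasp_force: 68.0
```

Contact made; releasing fully and lifting away.

>>> send_rows(moves=[0, 0, 0.02, 0, 0, 0, -0.3, 0, 0, 0, 0, 0, 0, -0.7, 0, 0, 0, 0, 0, 0, -1, 0, 0, 0, 0, 0, 0, -1, 0, 0, 0.2, 0, 0, 0, -1, 0, 0, 0.6, 0, 0, 0, -1, 0, 0, 1, 0, 0, 0, -1, 0, 0, 1, 0, 0, 0, -1])

```text
time: 40.83
ee_pos: [0.4337, -0.0074, 0.1003]
tcp_rot: [180.0, 0.0, 90.0]
wrist_force: [0.5, 0.4, -0.3]
opening: 0.0855
grasp_force: 0.0
```

>>> send_rows(moves=[0, 0.9, 1, 0, 0, 0, -1, 0, 0.9, 1, 0, 0, 0, -1, 0, 0.9, 1, 0, 0, 0, -1, 0, 0.9, 1, 0, 0, 0, -1, 0, 0.9, 0, 0, 0, 0, -1, 0, 0.9, 0, 0, 0, 0, -1, 0, 0.9, 0, 0, 0, 0, -1, 0, 0.9, 0, 0, 0, 0, -1])

```text
time: 41.82
ee_pos: [0.4336, 0.1734, 0.1997]
tcp_rot: [179.9, -0.0, 90.0]
wrist_force: [-0.1, -0.9, 0.4]
opening: 0.0854
grasp_force: 0.0
```

>>> send_rows(moves=[0, 0.9, 0, 0, 0, 0, -1, 0, 0.9, 0, 0, 0, 0, -1, 0, 0.9, 0, 0, 0, 0, -1, 0, 0.9, 0, 0, 0, 0, -1, 0, 0, 0, 0, 0, 0, -1, 0, 0, 0, 0, 0, 0, -1, 0, 0, 0, 0, 0, 0, -1])

```text
time: 42.7
ee_pos: [0.4337, 0.262, 0.1989]
tcp_rot: [180.0, -0.0, 90.0]
wrist_force: [0.6, -0.2, 0.5]
opening: 0.0852
grasp_force: 0.0
```

Run:
```python
from h import *
np.set_printoptions(precision=4,suppress=True)
s=bot.camera("side");t=bot.camera("top");cs=[(s,"side"),(t,"top")]
print(bot.get_obs()["ee_pos"])
for n,h,r,z in(("housing_c",.036,.032,.024),("carrier_c",.028,.025,.006),("cap_c",.026,.012,.003)): print(n,fit(cs,n,h,r,z))
save({"color":np.hstack([s["color"][100:400,180:580],t["color"][120:420,140:540]])},"p6")
```

```text
[0.4337 0.2621 0.1988]
housing_c (array([ 0.4323, -0.007 , -0.0006]), array([-2.3, -0.9, 35.4, 25. , -0.2, -0.4,  0.7,  0.1]), [0.53, 0.61])
carrier_c (array([ 0.4851, -0.2804,  0.0097]), array([ 0.3, -0.4, -0.3,  0.4]), [0.94])
cap_c (array([ 0.6425, -0.1382,  0.0031]), array([-0.1, -0.5,  0.2,  0.6, -0.1, -0.4,  0.1,  0.2]), [0.73, 0.53])
```

View pics/p6.png

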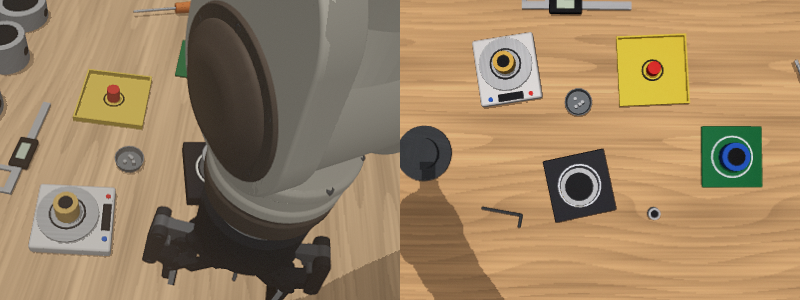

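The top view shows the housing centred in the granite ring (about 319,304), and the other three pieces upright in their rings. The stand is empty, so I'm handing in.

```bash
python3 -c "
from workcell import bot
print(bot.job_done())"
```

```text
the job is handed in; nothing more can be done
None
```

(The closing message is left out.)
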